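# Spring a roller into a stage-lamp colour changer

### The job

Take the green sprung roller out of its wooden cradle and fit it in the empty place of the colour changer: press its brass plunger in against the taller side plate until the thick stub clears the shorter plate, bring it down and let it spring into the two recesses wherever they are set, so that it sits fully home at both ends, then let go. Press gently: never force the plunger against the end of its travel or ram the roller into the plates, and leave everything else on the bench where it is.

Things in the scene. Friction and masses are not known exactly. Their poses are not given: they have to be found in the camera images.
- changer: Stage-lamp colour changer. Its black base, 10 mm thick, is fixed; origin on the bench below the middle of the empty roller place as set to the middle, y along that place from the short side plate (-y) to the tall one (+y), z up. The two plates form one head clamped on the base, set anywhere up to 8 mm either way along y and up to 4 mm up or down; only the base's pose is given
- place (a point): Nominal middle of the empty place on the base (changer frame 0, 0, 66 mm). With the head in mid setting the plates' inner faces are at y = -52 and +52 mm and their recess centres here at x = 0, z = 66 mm: round blind holes 9 mm deep, facing each other, no lead-in, 14 mm across in the tall plate, 16 mm in the short one. They move with the head, always 104 mm apart and at one height
- head_top (a point): Nominal middle of the tall plate's top edge over the recess (changer frame 0, 59, 112 mm). In mid setting the tall plate's top is 112 mm above the bench, the short plate's 79 mm (both +-4 mm with the head). Plates are bare aluminium, 14 mm thick, x from -125 to +35 mm, flat; a grey roller 28 mm thick is fixed between them at x = -102 mm; a motor is outside the tall plate
- roller: The sprung roller to fit, loose, about 0.25 kg: a green cylinder 24 mm thick, 90 mm long, a steel band near each end. Origin in its middle, y along it towards the plunger. A steel stub 12 mm thick sticks out 7 mm at -y, a flat-tipped brass plunger 10 mm thick 26 mm at +y. Same look all round. It starts level in the cradle, plunger roughly towards world +y, turned up to 0.4 rad
- plunger (a joint): How far the plunger is pushed into the roller: 0 = right out, 0.023 m = end of travel, then solid. The spring pushes with 1.4 N at 0 and 0.35 N more per mm (9.4 N at the end), plus 0.5 N at 10 mm/s. With the tip on the flat face of the tall plate the stub clears the short plate only when pushed in over 19 mm. Home, with its shoulder on the short plate, it is 3 mm in
- plunger_tip (a point): Tip of the plunger (flat, its rim chamfered 1.5 mm), on the roller's axis; 71 mm from the roller's origin when the plunger is right out
- stub_end (a point): End of the stub (rim slightly tapered), on the roller's axis, 52 mm from the roller's origin
- cradle: Wooden V-rest that the roller starts in, fixed. Origin on the bench under its middle, y along the roller. Foot 70 x 100 mm, 6 mm thick; two V-supports 34 mm either side of the middle, nothing but the foot under the middle of the roller. The roller's axis lies 42 mm above the bench
- screwdriver: Bystander: a screwdriver lying on the bench
- tape: Bystander: a black tape roll lying flat, 100 mm across, 48 mm high; origin at the centre of its underside
- mug: Bystander: a blue mug, 90 mm high; origin at the centre of its underside
- collar: Bystander: a small brass collar lying flat, 26 mm across, 12 mm high; origin at the centre of its underside
- spare: Bystander: a plain grey solid roller standing upright, 32 mm across, 70 mm high; not the one to fit; origin at the centre of its underside
- jar: Bystander: an amber glass jar, 60 mm across, 70 mm high; origin at the centre of its underside
- pedal: Bystander: an orange effects pedal, 110 x 65 mm, 47 mm high with its knobs; origin at the centre of its underside
Things that resemble listed ones, but are neither listed nor needed, are in the scene too. Of the things shaped like the roller, the green one is meant.

How it is judged (in metres and radians):
On the way, in this order (a step that is already met when the one before it is completed fails the run):
1. the roller is lifted clear of its cradle (z of roller in the frame of cradle above 0.07 m), for 0.1 s.
2. the plunger is pushed in by more than 10 mm against the colour changer (value of joint plunger above 0.01 m and contact force between roller and changer above 1 N), for 0.1 s.
At the end, for the whole second after the job is handed in: the roller sits in both recesses: in the empty place (changer frame x +-8 mm, y -21 to 7, z 56 to 75 mm, axis within 0.07 rad), its plunger 1.2 to 5.5 mm in (3 mm when home; 10 or more if an end is not in its recess), touching the changer, at rest and released (value of joint plunger between 0.0012 and 0.0055 m and x of roller in the frame of changer between -0.008 and 0.008 m and y of roller in the frame of changer between -0.021 and 0.007 m and z of roller in the frame of changer between 0.056 and 0.075 m and angle between the y axis of roller and the y axis of changer, either way round below 0.07 rad and contact force between roller and changer above 0.8 N and linear speed of roller below 0.02 m/s and contact force between the fingers and roller below 0.1 N).
It fails at once if the roller or its plunger is pressed or rammed against the colour changer with more than 20 N (contact force between roller and changer above 20 N).
It fails at once if a bystander is moved by more than 20 mm (distance of any of screwdriver, tape, mug, collar, spare, jar, pedal from where it was at the start of the episode above 0.02 m).
It also fails if it takes over 72 s, if anything falls off the work surface, if the arm or the gripper's body presses on something with over 40 N, if the wrist force passes 120 N, or if a joint passes its speed limit or range.

### The arm

A 6-joint arm with a two-finger parallel gripper is mounted at the origin on the work surface. World frame = base frame: x ahead of the robot, y to its left, z up, the work surface at z = 0. Lengths are in m, angles in degrees, forces in N, time in s.
With the tool pointing down it reaches from about 0.4 to 0.825 m from the base axis. Payload 7 kg.
Tool frame: the origin (TCP) lies on the centre line of the jaws, within the pads' length; the fingertips stand 19 mm ahead of it and the grasp point (between the pads) is the TCP (r.tip_extent is the distance from the TCP to the fingertips, in m); z points along the fingers, y is the line along which they close (so a half turn about z gives the same grasp; the last joint's range is limited). The gripper opens to 88 mm and grips with 3 to 60 N. Pads are 19 mm wide; open, the fingers measure 130 mm over their backs; the gripper's body (78 mm by 193 mm) begins 47 mm behind the grasp point.
Start: joints at [89.616, 20.546, 0.682, 0, -70.136, -16.507], TCP at [0.196, 0.646, 0.246] pointing down, gripper open.
Joint ranges: [-176.03, 176.03], [-82.01, 121.73], [-58.28, 71.71], [-173.87, 95.51], [-174.79, -0.11], [-173.66, 173.66]. Speed limits (degrees/s): [136.94, 136.94, 172.46, 180, 180, 180].

### API

Orientations are given as [roll, pitch, yaw] about the fixed x, y, z axes, in that order (R = Rz(yaw) Ry(pitch) Rx(roll)).
In Python, from plant import r gives the robot as it stands. The module is installed in compiled form; this text tells all that it offers.
- The arm moves only by the tool jog_arm, never from a script. Its argument "deltas" is a list that holds one entry, the list of rows, each a list of 5 numbers: the opening, from -1 (shut) to 1 (fully open), then the shift along the world's x, y, z in cm, then the turn about the world's z in rad. In form: [[[claw, dx, dy, dz, turn], ...]]. A call has 1 to 8 rows; each row shifts and turns the commanded pose from where the row before left it; what a row does not reach is not made up. A row lasts 1/8 s, in which the tool goes at most 62.5 mm and 10.7 degrees, less where a joint would pass 70% of its speed; a pose out of reach is approached as far as the arm can. A call with a gripper value outside its range is refused whole. The fingers move at their own pace and stop on an object; "force" is the grip in N (left out, the last holds). Time passes only in rows, so rows that do not move let the fingers close. It gives the time, the measured TCP pose, the force, the opening and the grip force at its end, in the units of the state.
- r.get_state(): the state, without advancing time (a new reading comes with each control period).
- r.capture(name): name is "side" or "top"; returns the picture (384x512x3 uint8, blue, green, red); there is no depth.
- r.camera_info(name): a dict with "fx", "fy", "cx", "cy" (pixels), "view" (4x4, takes a point from world to camera coordinates). Camera axes: x right, y up, looking along -z (the intrinsics and any distortion apply to the point x, -y, -z); pixel columns grow to the right and rows downward; lengths in m; the calibration is good to about 2 mm. A picture is of the moment at which its call begins. camera_info takes no time and is no camera call.
- r.close_job(): hands the job in; it is judged then, once.
The state is a dict: "time_s": time; "joints": joint angles; "qd": joint speeds; "joint_torque": joint torques, N m; "tcp_pos": TCP position; "eef_rot": TCP orientation; "contact_force": force on the tool from outside, world axes, zero at the start; "moment": the same for the moment, N m; "gripper_width": finger opening in m; "gripper_force": force on a finger pad.
Only numpy, scipy, OpenCV 4.12 (cv2) and the standard library are available. Lean on these libraries where they do the work, as an engineer would, in place of code of your own. Each camera call takes 0.05 s, during which the arm holds its last target. There are 200 camera calls.

## Working session

There is one attempt and no reset: what is moved stays moved. The work goes in short steps, Python scripts to look and compute and a tool call to move; the robot and the scene stay as the last step left them, time stands still between calls to the robot, and variables do not carry over. Pictures are saved under pics/ and viewed, at most 10 in all, crops included, and the job is handed in when it is done.

Besides the shell and the picture viewer there is one more tool, called after "Call:" as a command line: name --argument value ..., lists and objects as JSON in quotes. jog_arm: Moves the arm, as the interface text tells. Its arguments: {"type":"object","properties":{"deltas":{"type":"array"},"force":{"type":"number"}},"required":["deltas"]}

```bash
mkdir -p pics; cat > h.py <<'E'
import numpy as np,cv2
from plant import r
def ray(n,u,v):
    c=r.camera_info(n);V=np.array(c["view"]);R=V[:3,:3];o=-R.T@V[:3,3]
    d=R.T@np.array([(u-c["cx"])/c["fx"],-(v-c["cy"])/c["fy"],-1.]);return o,d
def onz(n,u,v,z):
    o,d=ray(n,u,v);return o+d*(z-o[2])/d[2]
def proj(n,p):
    c=r.camera_info(n);q=np.array(c["view"])@np.r_[p,1];return np.array([c["cx"]+c["fx"]*q[0]/-q[2],c["cy"]+c["fy"]*-q[1]/-q[2]])
E
python3 - <<'E'
from h import *
for n in("side","top"):
    im=r.capture(n);cv2.imwrite(f"pics/{n}0.png",im);print(n,r.camera_info(n))
print(r.get_state())
E
```

```text
side {'fx': 479.84895832170247, 'fy': 479.84895832170247, 'cx': 256.8466491175355, 'cy': 192.78438605490467, 'view': array([[-0.94853427, -0.31626265,  0.0161454 ,  0.48738993],
       [ 0.23716886, -0.67568305,  0.69799954, -0.24981541],
       [-0.20984201,  0.66590567,  0.71591618, -0.98210316],
       [ 0.        ,  0.        ,  0.        ,  1.        ]])}
top {'fx': 367.95062610640707, 'fy': 367.95062610640707, 'cx': 256.5558492855712, 'cy': 187.77261446101892, 'view': array([[-2.31970603e-02, -9.99730499e-01,  9.08948096e-04,
        -7.41688233e-02],
       [ 9.95532074e-01, -2.30163828e-02,  9.15758472e-02,
        -5.59850997e-01],
       [-9.15302467e-02,  3.02917743e-03,  9.95797689e-01,
        -9.56737448e-01],
       [ 0.00000000e+00,  0.00000000e+00,  0.00000000e+00,
         1.00000000e+00]])}
{'time_s': 0.1, 'joints': array([ 8.96167675e+01,  2.05879409e+01,  6.38575246e-01, -1.76125903e-02,
       -7.01346763e+01, -1.65052143e+01]), 'qd': array([-0.07462537, -0.03990044,  0.03502   ,  0.04409962,  0.00129192,
        0.0017937 ]), 'joint_torque': array([-2.30721467e-03, -5.84159195e+01,  2.93751526e+01,  7.01553226e+00,
        1.01396267e-02, -4.86639669e-05]), 'tcp_pos': array([0.19601799, 0.64548746, 0.24470645]), 'eef_rot': array([ 1.79914717e+02, -8.00322200e-03, -1.68944379e+01]), 'contact_force': array([ 0.26802882, -0.69790269,  0.21345253]), 'moment': array([-0.01508865,  0.00849826,  0.02237741]), 'gripper_force': 0.0, 'gripper_width': 0.08762091765119778}
```

View pics/side0.png

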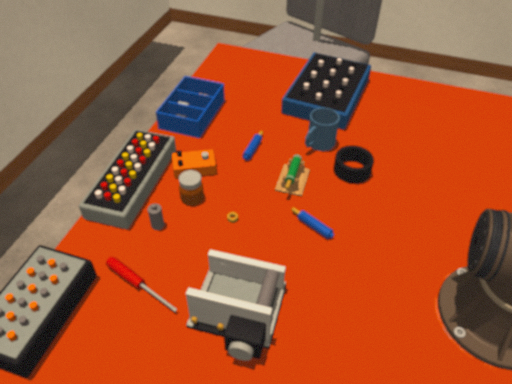

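View pics/top0.png

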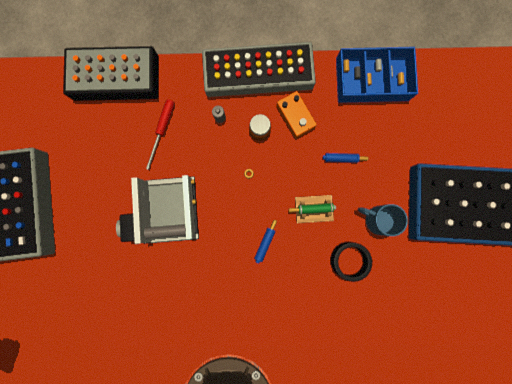

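The side view shows the changer at (238,305) with its motor at (243,345). The green roller sits in its cradle at (293,173).

Things that could be taken for the roller, by top-view pixel:
- green roller in the wooden cradle (315,209)
- blue roller (345,158)
- blue roller (266,242)
- grey spare (218,114)

By colour and cradle I choose (315,209). Its plunger points left, which is +y. In the top view the changer's tall plate is the left one (138), next to the motor.

```bash
python3 - <<'E'
from h import *
t=cv2.imread("pics/top0.png");s=cv2.imread("pics/side0.png")
f=lambda im,x,y,w,h:cv2.resize(im[y:y+h,x:x+w],(400,300),interpolation=cv2.INTER_CUBIC)
a=np.vstack([np.hstack([f(t,110,165,100,75+0),f(s,180,240,120,90+0)]),np.hstack([f(t,280,185,64,48),f(s,264,145,64,48)])])
cv2.imwrite("pics/crop.png",a)
for n,im in(("top",t),("side",s)):
    hsv=cv2.cvtColor(im,cv2.COLOR_BGR2HSV)
    x,y,w,h=(280,185,64,48) if n=="top" else (264,145,64,48)
    for nm,lo,hi in(("green",(45,80,30),(85,255,255)),):
        m=cv2.inRange(hsv,lo,hi);k=np.zeros_like(m);k[y:y+h,x:x+w]=m[y:y+h,x:x+w]
        p=np.argwhere(k)[:,::-1].astype(np.float32);print(n,nm,len(p),p.mean(0),cv2.minAreaRect(p),onz(n,*p.mean(0),.045))
print([onz("top",u,v,.112) for u,v in((138,178),(138,243))],[onz("top",u,v,.079) for u,v in((193,178),(193,240))])
E
```

```text
top green 263 [315.8669  208.26996] ((315.9411926269531, 208.26470947265625), (8.891593933105469, 34.52968215942383), 85.42607879638672) [ 0.49904461 -0.24024544  0.045     ]
side green 184 [293.52716 167.79347] ((293.3500061035156, 167.9499969482422), (8.221921920776367, 24.981992721557617), 18.434947967529297) [ 0.49743283 -0.24233467  0.045     ]
[array([0.58067686, 0.20177651, 0.112     ]), array([0.42351993, 0.20078798, 0.112     ])] [array([0.58163049, 0.07325614, 0.079     ]), array([0.42609469, 0.07440481, 0.079     ])]
```

View pics/crop.png

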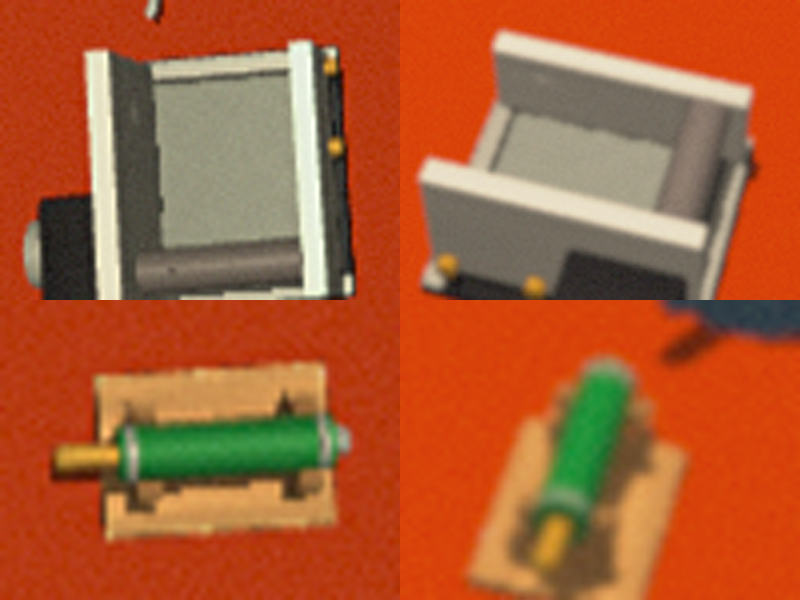

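The crop confirms it: the green roller is in the wooden cradle, with the brass plunger at left (top view, about (290,210)) and the stub at right (about (335,207)). The plate tops appear as bright strips in both views, so I'll measure those next.

```bash
cat >> h.py <<'E'
def tri(a,b):
    (o1,d1),(o2,d2)=ray("top",*a),ray("side",*b)
    s=np.linalg.lstsq(np.c_[d1,-d2],o2-o1,rcond=None)[0];p,q=o1+s[0]*d1,o2+s[1]*d2
    return (p+q)/2,np.linalg.norm(p-q)
E
python3 - <<'E'
from h import *
K=8
vis=[]
C={}
for n,(x,y,w,h) in(("top",(110,165,100,85)),("side",(175,240,120,100))):
    im=np.mean([r.capture(n) for _ in range(4)],0).astype(np.float32)[y:y+h,x:x+w]
    g=cv2.resize(im,None,fx=K,fy=K,interpolation=cv2.INTER_CUBIC).clip(0,255).astype(np.uint8)
    m=((g.min(2)>(165)).astype(np.uint8))*255
    m=cv2.morphologyEx(m,cv2.MORPH_OPEN,np.ones((13,13)))
    cs,_=cv2.findContours(m,cv2.RETR_EXTERNAL,cv2.CHAIN_APPROX_NONE)
    g2=g.copy()
    for c in cs:
        if cv2.contourArea(c)<1500: continue
        R=cv2.minAreaRect(c);b=cv2.boxPoints(R);cv2.polylines(g2,[b.astype(int)],1,(255,0,0),1)
        bb=(b+.5)/K-.5+[x,y];print(n,cv2.contourArea(c)/64,np.round((np.array(R[0])+.5)/K-.5+[x,y],2),np.round(np.array(R[1])/K,2),bb.round(1).tolist())
    vis.append(cv2.resize(g2,(400,360)))
cv2.imwrite("pics/m.png",np.hstack(vis))
E
```

```text
top 324.0546875 [135.38 210.19] [65.03  5.56] [[130.8, 177.9], [136.4, 177.6], [139.9, 242.5], [134.4, 242.8]]
top 388.625 [176.85 207.4 ] [63.58 24.9 ] [[162.3, 176.5], [187.2, 174.9], [191.4, 238.3], [166.5, 239.9]]
side 559.8828125 [228.74 300.04] [86.07  7.76] [[186.0, 293.4], [187.9, 285.8], [271.4, 306.7], [269.5, 314.2]]
side 371.1015625 [246.28 260.35] [77.13  5.24] [[208.1, 254.3], [209.3, 249.2], [284.5, 266.4], [283.3, 271.5]]
```

View pics/m.png

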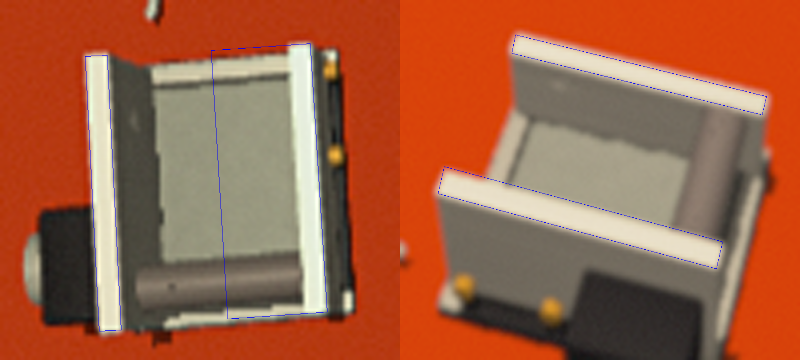

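The mask picture shows the tall-plate strip boxed cleanly in both views: top (130.8–139.9, 178–243) and side (186–271, 286–314). The short plate is clean in the side view. In the top view only its outer edge counts, (187.2,174.9)–(191.4,238.3).

```bash
python3 - <<'E'
from h import *
P={"To+":((130.8,177.9),(186,293.4)),"Ti+":((136.4,177.6),(187.9,285.8)),"Ti-":((139.9,242.5),(271.4,306.7)),"To-":((134.4,242.8),(269.5,314.2)),
"Tc":((135.38,210.19),(228.74,300.04)),"So+":((187.2,174.9),(209.3,249.2)),"So-":((191.4,238.3),(284.5,266.4))}
Q={}
for k,(a,b) in P.items():
    q,e=tri(a,b);Q[k]=q;print(k,q.round(4),"gap",e.round(4))
d=Q["Ti+"]-Q["Ti-"];print("yaw",np.degrees(np.arctan2(-d[1],-d[0]))%180,np.linalg.norm(d))
d=Q["So+"]-Q["So-"];print("yaw",np.degrees(np.arctan2(d[1],d[0])),np.linalg.norm(d))
# roller: ends from green extents, top view
im=cv2.imread("pics/top0.png");x,y,w,h=270,185,80,48
hsv=cv2.cvtColor(im,cv2.COLOR_BGR2HSV);m=cv2.inRange(hsv,(45,80,30),(85,255,255));k=np.zeros_like(m);k[y:y+h,x:x+w]=m[y:y+h,x:x+w]
p=np.argwhere(k)[:,::-1].astype(np.float32);vx,vy,cx,cy=cv2.fitLine(p,cv2.DIST_L2,0,.01,.01).ravel()
a=onz("top",cx-30*vx,cy-30*vy,.044);b=onz("top",cx+30*vx,cy+30*vy,.044);d=(a-b)*np.sign((a-b)[1]);print("roller yaw of y axis from world y",np.degrees(np.arctan2(-d[0],d[1])))
c=lambda n:(lambda p:p.mean(0))(np.argwhere(cv2.inRange(cv2.cvtColor(cv2.imread(f"pics/{n}0.png"),cv2.COLOR_BGR2HSV),(45,80,30),(85,255,255))[140:235,260:345])[:,::-1]+[260,140])
print(c("top"),c("side"),tri(c("top"),c("side")))
E
```

```text
To+ [0.5805 0.2198 0.1097] gap 0.0024
Ti+ [0.5816 0.2054 0.1129] gap 0.0001
Ti- [0.4237 0.1963 0.1114] gap 0.0018
To- [0.423  0.2103 0.1087] gap 0.0021
Tc [0.5013 0.2078 0.1105] gap 0.0023
So+ [0.5898 0.0883 0.0759] gap 0.0009
So- [0.4302 0.0789 0.0759] gap 0.0001
yaw 3.3101263345722316 0.1581698472564508
yaw 3.3848164034881805 0.15990749334801332
roller yaw of y axis from world y 2.3809323238297977
[315.86692015 208.26996198] [293.52717391 167.79347826] (array([ 0.49800414, -0.24014782,  0.0468532 ]), np.float64(0.0020031616464017705))
```

Call:
jog_arm --deltas '[[[1,1.9,-5.5,0,-0.08],[1,1.9,-5.5,0,-0.08],[1,1.9,-5.5,0,-0.08],[1,1.9,-5.5,0,-0.08],[1,1.9,-5.5,0,-0.08],[1,1.9,-5.5,0,-0.08],[1,1.9,-5.5,0,-0.08],[1,1.9,-5.5,0,-0.08]]]'

```text
time_s: 1.5
tcp_pos: [0.3484, 0.2042, 0.246]
eef_rot: [-179.9, 0.0, -53.7]
contact_force: [0.9, 0.2, -0.3]
gripper_width: 0.0877
gripper_force: 0.0
```

Call:
jog_arm --deltas '[[[1,1.9,-5.5,0,-0.08],[1,1.9,-5.5,0,-0.08],[1,1.9,-5.5,0,-0.08],[1,1.9,-5.5,0,-0.08],[1,1.9,-5.5,0,-0.08],[1,1.9,-5.5,0,-0.08],[1,1.9,-5.5,0,-0.08],[1,0,0,0,0]]]' --force 50

```text
time_s: 2.5
tcp_pos: [0.4815, -0.1826, 0.2449]
eef_rot: [179.9, -0.0, -86.0]
contact_force: [-1.3, 1.0, -0.7]
gripper_width: 0.0875
gripper_force: 0.0
```

Call:
jog_arm --deltas '[[[1,0.8,-2.9,-2,-0.028],[1,0.9,-2.9,-2,0],[1,0,0,-4,0],[1,0,0,-4,0],[1,0,0,-3,0],[1,0,0,-3,0],[1,0,0,-2.3,0],[1,0,0,0,0]]]' --force 50

```text
time_s: 3.5
tcp_pos: [0.4969, -0.2363, 0.0413]
eef_rot: [179.8, 0.0, -87.2]
contact_force: [-0.1, -0.2, -0.3]
gripper_width: 0.0873
gripper_force: 0.0
```

Call:
jog_arm --deltas '[[[0.0,0,0,0,0],[-0.3,0,0,0,0],[-0.5,0,0,0,0],[-0.6,0,0,0,0],[-0.7,0,0,0,0],[-0.8,0,0,0,0],[-1,0,0,0,0],[-1,0,0,0,0]]]' --force 50

```text
time_s: 4.5
tcp_pos: [0.499, -0.2372, 0.0428]
eef_rot: [-179.9, -0.0, -87.2]
contact_force: [2.4, 0.5, -1.7]
gripper_width: 0.0226
gripper_force: 50.0
```

Call:
jog_arm --deltas '[[[-1,0,0,1,0],[-1,0,0,3,0],[-1,0,0,4,0],[-1,0,0,4,0],[-1,0,0,3,0],[-1,0.5,3,0,0],[-1,0.6,4.5,0,0.01],[-1,0.6,4.5,0,0]]]'

```text
time_s: 5.5
tcp_pos: [0.5141, -0.1162, 0.1928]
eef_rot: [179.9, 0.0, -86.7]
contact_force: [1.7, -0.3, -2.1]
gripper_width: 0.0232
gripper_force: 50.0
```

Call:
jog_arm --deltas '[[[-1,0.7,5,0,0],[-1,0.7,5,0,0],[-1,0.7,5,0,0],[-1,0.7,4.5,0,0],[-1,0.7,4,0,0],[-1,0,0,0,0],[-1,0,0,0,0],[-1,0,0,0,0]]]'

```text
time_s: 6.5
tcp_pos: [0.5497, 0.1169, 0.1926]
eef_rot: [180.0, -0.0, -86.7]
contact_force: [-0.3, 0.4, -2.9]
gripper_width: 0.0229
gripper_force: 50.0
```

```bash
cat >> h.py <<'E'
def st(N=10):
    T=[];F=[];Y=[]
    for _ in range(N):
        r.capture("top");s=r.get_state();T.append(s["tcp_pos"]);F.append(s["contact_force"]);Y.append(s["eef_rot"][2])
    T=np.array(T);F=np.array(F);print("t",s["time_s"],"tcp",T.mean(0).round(4),"sd",T.std(0).round(4),"F",F.mean(0).round(2),"sd",F.std(0).round(2),"yaw",np.mean(Y).round(2),"M",s["moment"].round(2),s["gripper_width"])
    return T.mean(0)
E
python3 - <<'E'
from h import *
st()
v=[]
for n in("top","side"):
    im=r.capture(n);cv2.imwrite(f"pics/{n}1.png",im)
    x,y=(110,150) if n=="top" else (175,170)
    v.append(cv2.resize(im[y:y+120,x:x+120],(400,400),interpolation=cv2.INTER_CUBIC))
cv2.imwrite("pics/c1.png",np.hstack(v))
E
```

```text
t 7.0 tcp [0.55   0.1173 0.1926] sd [0.0001 0.0003 0.    ] F [ 0.07  0.1  -2.2 ] sd [0.66 0.34 0.27] yaw -86.72 M [ 0.11 -0.07  0.01] 0.023251126371043294
```

View pics/c1.png

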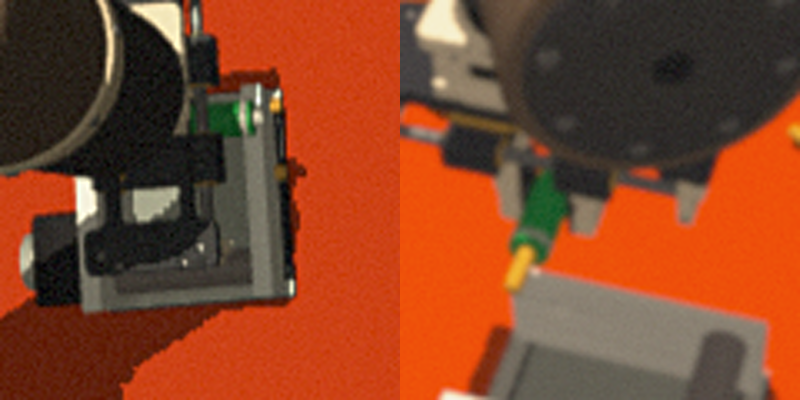

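The roller is held level. In the side view the plunger tip is near (209,257); in the top view the stub end is near (187,178), short of occlusion. I'll work out the grasp offset along the roller from these.

```bash
python3 - <<'E'
from h import *
T=np.array([.55,.1173,.1926]);a=np.radians(3.3);ex=np.array([np.cos(a),np.sin(a),0]);ey=np.array([-np.sin(a),np.cos(a),0])
im=cv2.imread("pics/side1.png");hsv=cv2.cvtColor(im,cv2.COLOR_BGR2HSV)
m=cv2.inRange(hsv,(16,140,90),(32,255,255));k=np.zeros_like(m);k[235:262,200:222]=m[235:262,200:222]
p=np.argwhere(k)[:,::-1];d=proj("side",T+ey*.071)-proj("side",T);d/=np.linalg.norm(d);s=p@d;print(len(p),p.mean(0),p.min(0),p.max(0))
# exp. positions
for o in(-.004,0,.003): print(o,"tip",proj("side",T+ey*(.071+o)),"brass root",proj("side",T+ey*(.045+o)),"stub top",proj("top",T+ey*(-.052+o)),"shoulder",proj("top",T+ey*(-.045+o)))
print("tip extent along d:",s.max()-proj("side",T)@d,"root",s.min()-proj("side",T)@d, "mm scale",(proj("side",T+ey*.071)-proj("side",T))@d/71)
c=p.mean(0);q=onz("side",*c,.1926);print("brass centroid in tool",(q-T)@ex,(q-T)@ey,"expected .058")
E
```

```text
87 [210.90804598 249.02298851] [207 240] [221 257]
-0.004 tip [207.6157851  256.08516002] brass root [212.44657138 244.72347231] stub top [189.67868777 184.55730435] shoulder [186.52523634 184.8106956 ]
0 tip [206.85447996 257.87569901] brass root [211.71637755 246.44083958] stub top [187.87677051 184.70209493] shoulder [184.72306247 184.95550681]
0.003 tip [206.28024722 259.22625621] brass root [211.16567594 247.7360531 ] stub top [186.52523634 184.8106956 ] shoulder [183.37133583 185.06412294]
tip extent along d: 31.113453301314152 root 10.773462455462251 mm scale 0.4613920839331391
brass centroid in tool -0.0004908270274587255 0.05082731258898449 expected .058
```

Call:
jog_arm --deltas '[[[-1,0.2,0.5,-2,0],[-1,0,0.3,-2,0],[-1,0,0,-2,0],[-1,0,0,-1.5,0],[-1,0,0,-1,0],[-1,0,0,-0.7,0],[-1,0,0,0,0],[-1,0,0,0,0]]]'

```text
time_s: 8.1
tcp_pos: [0.5525, 0.126, 0.1011]
eef_rot: [-180.0, 0.0, -86.7]
contact_force: [-0.1, -0.3, -2.1]
gripper_width: 0.0228
gripper_force: 50.0
```

```bash
python3 - <<'E'
from h import *
st()
v=[]
for n in("top","side"):
    im=r.capture(n);cv2.imwrite(f"pics/{n}2.png",im)
    x,y=(110,150) if n=="top" else (175,200)
    v.append(cv2.resize(im[y:y+120,x:x+120],(400,400),interpolation=cv2.INTER_CUBIC))
cv2.imwrite("pics/c2.png",np.hstack(v))
E
```

```text
t 8.6 tcp [0.5523 0.1259 0.1009] sd [0.0001 0.0001 0.0002] F [ 0.43  0.05 -2.4 ] sd [0.45 0.48 0.45] yaw -86.68 M [0.08 0.01 0.04] 0.02279487140094773
```

View pics/c2.png

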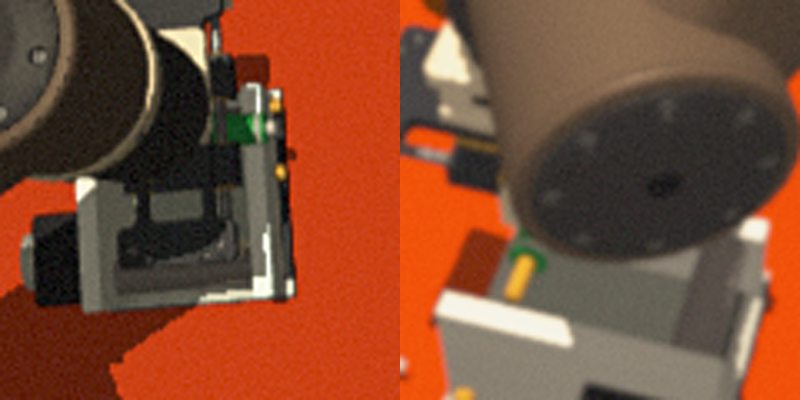

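In the picture the roller is over the short plate and the tip, at crop (515,295), is just short of the tall plate. Next I approach the tall plate slowly.

Call:
jog_arm --deltas '[[[-1,0,0.3,-0.4,0],[-1,0,0.3,0,0],[-1,0,0.2,0,0],[-1,-0.1,0.2,0,0],[-1,0,0.2,0,0],[-1,0,0.2,0,0],[-1,0,0,0,0],[-1,0,0,0,0]]]'

```text
time_s: 9.7
tcp_pos: [0.551, 0.1397, 0.0965]
eef_rot: [180.0, -0.0, -86.7]
contact_force: [1.0, -2.9, -0.9]
gripper_width: 0.0228
gripper_force: 50.0
```

```bash
python3 -c "
from h import *
st()"
```

```text
t 10.2 tcp [0.551  0.1398 0.0965] sd [0. 0. 0.] F [-0.25 -2.95 -2.2 ] sd [0.36 0.48 0.45] yaw -86.68 M [-0.92  0.03 -0.01] 0.0227652490372525
```

Call:
jog_arm --deltas '[[[-1,-0.01,0.18,0,0],[-1,-0.01,0.18,0,0],[-1,-0.01,0.18,0,0],[-1,-0.01,0.18,0,0],[-1,-0.01,0.18,0,0],[-1,-0.01,0.18,0,0],[-1,-0.01,0.12,0,0],[-1,0,0,0,0]]]'

```text
time_s: 11.2
tcp_pos: [0.5504, 0.1514, 0.0965]
eef_rot: [180.0, -0.0, -86.7]
contact_force: [1.6, -6.8, -2.5]
gripper_width: 0.0229
gripper_force: 50.0
```

```bash
python3 -c "
from h import *
st()"
```

```text
t 11.7 tcp [0.5504 0.1514 0.0965] sd [0. 0. 0.] F [ 0.91 -6.85 -2.14] sd [0.66 0.34 0.78] yaw -86.68 M [-2.31 -0.43  0.01] 0.022862221762979484
```

Call:
jog_arm --deltas '[[[-1,-0.01,0.12,0,0],[-1,-0.01,0.12,0,0],[-1,-0.01,0.12,0,0],[-1,0,0.12,0,0],[-1,0,0,0,0]]]'

```text
time_s: 12.32
tcp_pos: [0.55, 0.1559, 0.0965]
eef_rot: [180.0, -0.1, -86.7]
contact_force: [1.5, -8.0, -2.2]
gripper_width: 0.0227
gripper_force: 50.0
```

```bash
python3 -c "
from h import *
st()"
```

```text
t 12.825 tcp [0.5501 0.1558 0.0965] sd [0. 0. 0.] F [ 1.79 -8.11 -2.1 ] sd [0.61 0.37 0.47] yaw -86.69 M [-2.85 -0.56 -0.05] 0.023199160993318705
```

Call:
jog_arm --deltas '[[[-1,0,0.08,0,0],[-1,0,0,-0.15,0],[-1,0,0,-0.2,0],[-1,0,0,-0.2,0],[-1,0,0,-0.2,0],[-1,0,0,-0.2,0],[-1,0,0,-0.2,0],[-1,0,0,0,0]]]'

```text
time_s: 13.82
tcp_pos: [0.5504, 0.1567, 0.0855]
eef_rot: [-180.0, -0.1, -86.7]
contact_force: [0.6, -8.6, 2.2]
gripper_width: 0.0228
gripper_force: 50.0
```

```bash
python3 -c "
from h import *
st(6)"
```

```text
t 14.125 tcp [0.5503 0.1567 0.0855] sd [0. 0. 0.] F [ 0.86 -8.77  1.71] sd [0.15 0.55 0.38] yaw -86.68 M [-2.79 -0.37 -0.07] 0.022711756430736134
```

Call:
jog_arm --deltas '[[[-1,0,0,-0.1,0],[-1,0,0,-0.1,0],[-1,0,0,0,0]]]'

```text
time_s: 14.5
tcp_pos: [0.5503, 0.1568, 0.0835]
eef_rot: [-180.0, -0.1, -86.7]
contact_force: [0.7, -9.4, 2.5]
gripper_width: 0.0227
gripper_force: 50.0
```

Call:
jog_arm --deltas '[[[-1,0,0,-0.1,0],[-1,0,0,-0.1,0],[-1,0,0,0,0]]]'

```text
time_s: 14.88
tcp_pos: [0.5504, 0.1568, 0.0816]
eef_rot: [-180.0, -0.0, -86.7]
contact_force: [0.7, -8.7, 1.6]
gripper_width: 0.0229
gripper_force: 50.0
```

Call:
jog_arm --deltas '[[[-1,0,0,-0.1,0],[-1,0,0,-0.1,0],[-1,0,0,-0.1,0],[-1,0,0,0,0]]]'

```text
time_s: 15.38
tcp_pos: [0.5504, 0.1568, 0.0785]
eef_rot: [-180.0, -0.1, -86.7]
contact_force: [-0.1, -9.1, 2.1]
gripper_width: 0.0229
gripper_force: 50.0
```

Call:
jog_arm --deltas '[[[-1,0,0,-0.1,0],[-1,0,0,-0.1,0],[-1,0,0,-0.1,0],[-1,0,0,0,0]]]'

```text
time_s: 15.88
tcp_pos: [0.5504, 0.1567, 0.0755]
eef_rot: [-180.0, -0.1, -86.7]
contact_force: [0.5, -8.0, 1.8]
gripper_width: 0.0228
gripper_force: 50.0
```

Call:
jog_arm --deltas '[[[-1,0,0,-0.15,0],[-1,0,0,-0.15,0],[-1,0,0,-0.15,0],[-1,0,0,-0.15,0],[-1,0,0,-0.1,0],[-1,0,0,0,0]]]'

```text
time_s: 16.62
tcp_pos: [0.5503, 0.1568, 0.0685]
eef_rot: [-180.0, -0.1, -86.7]
contact_force: [1.4, -9.1, 1.1]
gripper_width: 0.0227
gripper_force: 50.0
```

Call:
jog_arm --deltas '[[[-1,0,0,-0.1,0],[-1,0,0,-0.1,0],[-1,0,0,0,0]]]'

```text
time_s: 17.0
tcp_pos: [0.5504, 0.1568, 0.0665]
eef_rot: [-180.0, -0.0, -86.7]
contact_force: [0.1, -8.0, 2.5]
gripper_width: 0.0227
gripper_force: 50.0
```

Call:
jog_arm --deltas '[[[-1,0,0,-0.1,0],[-1,0,0,0,0]]]'

```text
time_s: 17.25
tcp_pos: [0.5504, 0.1576, 0.0652]
eef_rot: [-180.0, 0.0, -86.7]
contact_force: [1.4, -4.9, -3.1]
gripper_width: 0.0227
gripper_force: 50.0
```

The plunger has popped into the tall plate's recess: Fy fell from 9 to 5 N. I'll centre a little lower and move toward the short plate.

Call:
jog_arm --deltas '[[[-1,0,0,-0.1,0],[-1,0,0,0,0],[-1,0,-0.1,0,0],[-1,0,-0.1,0,0],[-1,0.01,-0.1,0,0],[-1,0,0,0,0]]]'

```text
time_s: 18.0
tcp_pos: [0.5505, 0.1545, 0.0642]
eef_rot: [-180.0, 0.0, -86.7]
contact_force: [1.3, -5.1, -1.2]
gripper_width: 0.0227
gripper_force: 50.0
```

```bash
python3 -c "
from h import *
st(6)"
```

```text
t 18.3 tcp [0.5504 0.1546 0.0642] sd [0. 0. 0.] F [ 1.55 -4.59 -0.97] sd [0.33 0.25 0.75] yaw -86.68 M [-1.45 -0.72 -0.07] 0.022889052377320092
```

Call:
jog_arm --deltas '[[[-1,0,-0.1,0,0],[-1,0,-0.1,0,0],[-1,0,0,0,0]]]'

```text
time_s: 18.68
tcp_pos: [0.5503, 0.1525, 0.0641]
eef_rot: [-180.0, 0.0, -86.7]
contact_force: [2.0, -4.3, -0.5]
gripper_width: 0.0225
gripper_force: 50.0
```

```bash
python3 -c "
from h import *
st(6)"
```

```text
t 18.975 tcp [0.5503 0.1525 0.0641] sd [0. 0. 0.] F [ 2.31 -3.99 -1.04] sd [0.54 0.45 0.4 ] yaw -86.68 M [-1.26 -0.87 -0.1 ] 0.0227938110709502
```

Call:
jog_arm --deltas '[[[-1,0.05,-0.1,0,0],[-1,0.01,-0.1,0,0],[-1,0,0,0,0]]]'

```text
time_s: 19.35
tcp_pos: [0.5505, 0.1503, 0.0639]
eef_rot: [180.0, -0.0, -86.7]
contact_force: [0.3, -3.1, -1.4]
gripper_width: 0.0227
gripper_force: 50.0
```

```bash
python3 -c "
from h import *
st(6)"
```

```text
t 19.65 tcp [0.5506 0.1504 0.064 ] sd [0. 0. 0.] F [ 0.19 -3.31 -0.71] sd [0.45 0.35 0.42] yaw -86.68 M [-1.03  0.05 -0.01] 0.022752321337681545
```

Call:
jog_arm --deltas '[[[-1,0.01,-0.1,0,0],[-1,0,-0.1,0,0],[-1,0,0,0,0]]]'

```text
time_s: 20.02
tcp_pos: [0.5508, 0.1484, 0.064]
eef_rot: [180.0, -0.0, -86.7]
contact_force: [-1.2, -2.5, -1.2]
gripper_width: 0.023
gripper_force: 50.0
```

```bash
python3 -c "
from h import *
st(6)"
```

```text
t 20.325 tcp [0.5509 0.1484 0.064 ] sd [0. 0. 0.] F [-0.45 -2.41 -1.51] sd [0.28 0.39 0.49] yaw -86.68 M [-0.81  0.16  0.04] 0.02312033208709324
```

Call:
jog_arm --deltas '[[[-0.4,0,0,0,0],[-0.3,0,0,0,0],[0,0,0,0,0],[0.2,0,0,0,0],[0.2,0,0,0,0],[0.2,0,0,0,0]]]'

```text
time_s: 21.08
tcp_pos: [0.551, 0.1485, 0.0641]
eef_rot: [-180.0, 0.0, -86.7]
contact_force: [0.7, 0.2, -0.9]
gripper_width: 0.0525
gripper_force: 0.0
```

Call:
jog_arm --deltas '[[[0.2,0,0,1,0],[0.2,0,0,2,0],[0.2,0,0,3,0],[0.2,0,0,4,0],[0.2,0,-2,4,0],[0.2,0,-5,2,0],[0.2,0,-5,0,0],[0.2,0,-5,0,0]]]'

```text
time_s: 22.08
tcp_pos: [0.5509, -0.0229, 0.2255]
eef_rot: [-179.9, 0.0, -86.6]
contact_force: [1.0, 0.4, -0.3]
gripper_width: 0.0524
gripper_force: 0.0
```

Call:
jog_arm --deltas '[[[0.2,0,-5,0,0],[0.2,0,-5,0,0],[0.2,0,-5,0,0],[0.2,0,0,0,0],[0.2,0,0,0,0]]]'

```text
time_s: 22.7
tcp_pos: [0.5508, -0.1716, 0.2245]
eef_rot: [-180.0, 0.0, -86.7]
contact_force: [0.7, 1.1, 0.6]
gripper_width: 0.0527
gripper_force: 0.0
```

```bash
python3 - <<'E'
from h import *
st(2)
v=[]
for n in("top","side"):
    im=r.capture(n);cv2.imwrite(f"pics/{n}3.png",im)
    x,y=(110,150) if n=="top" else (175,235)
    v.append(cv2.resize(im[y:y+120,x:x+120],(400,400),interpolation=cv2.INTER_CUBIC))
    m=cv2.inRange(cv2.cvtColor(im,cv2.COLOR_BGR2HSV),(45,80,30),(85,255,255));k=np.zeros_like(m);k[y:y+120,x:x+120]=m[y:y+120,x:x+120]
    p=np.argwhere(k)[:,::-1];print(n,len(p),p.mean(0) if len(p) else 0, onz(n,*p.mean(0),.067) if len(p) else 0)
cv2.imwrite("pics/c3.png",np.hstack(v))
E
```

```text
t 22.8 tcp [ 0.551  -0.1709  0.2244] sd [0.0001 0.0002 0.    ] F [ 0.19 -0.64 -0.05] sd [0.15 0.27 0.6 ] yaw -86.64 M [ 0.09 -0.09 -0.04] 0.052724528468212344
top 0 0 0
side 364 [218.21978022 277.57967033] [0.54872363 0.14181754 0.067     ]
```

View pics/c3.png

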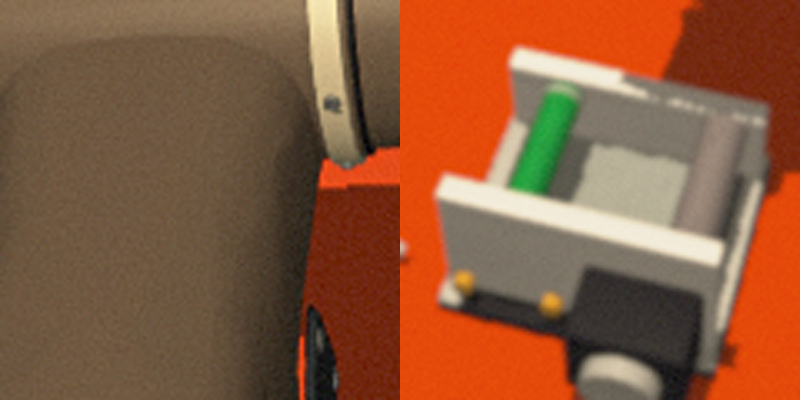

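The side view shows the roller level between the plates, its band against the short plate at crop (565,90). The roller's y of 0.145 matches the home value, so I'm handing the job in.

```bash
python3 -c "
from h import *
print(r.close_job())"
```

```text
the job is handed in; nothing more can be done
None
```

The green roller is sprung into both recesses of the colour changer and released, and the job was handed in at about 23 s; the plunger force and final side view indicate it is fully home, but the hand-in returned no verdict.

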